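Fit a clean panel in the sloped extractor holder and clamp it down

TASK

Fit the clean white panel into the sloped blue holder: its lower edge goes under the yellow lip, and then it lies flat on the rubber gasket between the side walls, behind the ridge at the top. When it lies there, let it go, then swing the red-handled clamp over and press it fully down, so that it stays shut and squeezes the panel onto the gasket. Leave the caked panel, the paint can and the cup where they stand.

Things in the scene. Friction and masses are not known exactly. Their poses are not given: they have to be found in the camera images.
- clean_panel: Loose rigid panel to fit: 150 (x) x 110 (y) x 24 mm thick, aluminium frame, white slats, about 0.35 kg. Origin: centre of its underside; z out of the slatted face. On top a blue handle bar along y, 16 wide x 90 long x 16 mm high, its underside 20 mm above the face, on two posts (70 mm free between them). Alike both ways round. Starts flat on the bench, handle up.
- clean_panel_grip (a point): Centre of the handle bar of the clean panel, 52 mm above the centre of its underside.
- caked_panel: A panel of the same size and handle, ochre frame and brown slats, caked with paint; it lies flat on the bench. Leave it alone. Origin: centre of its underside. Which side of the holder each panel lies on varies.
- bed: Sloped seat of the fixed blue holder. x points up the slope (25 degrees, low end nearest the robot), y across, z square off the seat. Origin: middle of the seat on the free gasket's top, 175 mm above the bench, where the centre of the panel's underside comes to lie, its x along this x. Recess: x -77.5 to 77.5, y -59 to 59 mm; side walls stand 10 mm above the seat.
- lip (a point): Middle of the free edge of the yellow lip, on its underside: x = -65.5, z = 33 mm in the bed's frame, whose axes it has. The lip is 5 mm thick and overhangs the low end of the seat by 12 mm, from the stop wall at x = -77.5 mm. The panel goes in only low edge first, tilted some 8 degrees more than the seat, under the lip to the stop wall, and is then lowered behind the ridge.
- ridge (a point): Middle of the upper inner edge of the ridge at the high end of the recess: x = 77.5, z = 10 mm in the bed's frame, whose axes it has. The ridge is 6 mm thick and as wide as the bed. The fitted panel lies between the stop wall and this ridge with 5 mm to spare.
- gasket (a joint): The rubber gasket is sprung: how far it is pressed in along the bed's -z, m; 0 free, 0.008 at most. It needs 5 N to begin and 2 N per mm more.
- clamp (a joint): Angle of the clamp, rad: 0 fully down, grows as it opens, to 1.9. Stiff hinge: stays where it is left, takes about 10 to 20 N at its bar. Its pad presses on the panel 62 mm up the slope from the seat's centre; it meets a seated panel at about 0.1 rad and from there presses it into the gasket.
- clamp_bar (a point): Centre of the clamp's red handle bar: round, 18 mm diameter, 88 mm long along the bed's y, between two steel rods, 100 mm from the hinge axis. This point's axes turn with the clamp. In the bed's axes, with the clamp down, the bar lies 79 mm towards the low end (-x) from the hinge and 62 mm above it (+z); as it opens the bar swings up and away to +x.
- clamp_hinge (a point): Centre of the clamp's hinge axis, which runs along the bed's y: at x = 114, z = 34 mm in the bed's frame; has the axes of the bed.
- paint_can: Steel paint can with an ochre band, 100 mm diameter, 120 mm high, standing on the bench. Leave it alone. Origin: centre of its underside.
- mix_cup: White plastic cup, 84 mm diameter, 100 mm high, standing on the bench. Leave it alone. Origin: centre of its underside.
Not all that is in view belongs to the job. What is shaped like the clean_panel but green or purple is not meant.

How it is judged:
By the outcome, as a careful person would: the job done as asked, in the order asked, and still so for the second after the job is handed in, with the robot touching nothing.
It also fails if it takes over 54 s, if anything falls off the work surface, if the arm or the gripper's body presses on something with over 40 N, if the wrist force passes 120 N, or if a joint passes its speed limit or range.

ROBOT

A 7-joint arm with a two-finger parallel gripper is mounted at the origin on the work surface. World frame = base frame: x ahead of the robot, y to its left, z up, the work surface at z = 0. Lengths are in m, angles in rad, forces in N, time in s.
With the tool pointing down it reaches from about 0.425 to 0.925 m from the base axis. Payload 6.8 kg.
Tool frame: the origin (TCP) lies midway between the tips of the shut fingers; the grasp point (between the pads) lies ctrl.hold_point_z behind it (ctrl.hold_point_z is the distance from the TCP to the grasp point, in m); z points along the fingers, y is the line along which they close (so a half turn about z gives the same grasp; the last joint's range is limited). The gripper opens to 85 mm and grips with 20 to 120 N. Pads are 22 mm wide; open, the fingers measure 114 mm over their backs; the gripper's body (76 mm by 85 mm) begins 54 mm behind the grasp point. The pads swing forward as they close: fully open they stand 13 mm farther back than shut.
Start: joints at [-1.439, 0.477, 0.022, 1.555, -0.011, 1.109, -0.083], TCP at [0.16, 0.656, 0.21] pointing down, gripper open.
Joint ranges: [-2.96, 2.96], [-0.34, 2.1], [-1.41, 1.46], [0.24, 2.44], [-1.37, 4.51], [0.17, 1.92], [-2.96, 2.96]. Speed limits (rad/s): [2.39, 2.39, 3.14, 3.14, 3.14, 3.14, 3.14].

INTERFACE

Orientations are given as a rotation vector (axis times angle).
In Python, from rig import sensors, vision, ctrl gives the robot as it stands.
- The arm moves only by the tool step_arm, never from a script. Its argument "targets" is a list of rows, each a list of 6 numbers: the shift along the tool's x, y, z in mm, then the turn, a rotation vector about the tool's x, y, z in degrees. A call has 1 to 10 rows; each row shifts and turns the commanded pose from where the row before left it, along the tool's axes as they then stand; what a row does not reach is not made up. A row lasts 1/12 s, in which the tool goes at most 41.7 mm and 7.16 degrees, less where a joint would pass 70% of its speed; a pose out of reach is approached as far as the arm can. A call is refused whole if a number of a shift passes 41.7 or a number of a turn 7.16, either way. A call with a gripper value outside its range is refused whole. "jaw" is the opening in per cent of the stroke, from 0 (shut) to 100 (fully open), set as the call begins (left out, the last holds). The fingers move at their own pace and stop on an object; "squeeze" is the grip in N (left out, the last holds). Time passes only in rows, so rows that do not move let the fingers close. It gives the time, the measured TCP pose, the force, the opening and the grip force at its end, in the units of the state.
- sensors.sense(): the state, without advancing time (a new reading comes with each control period).
- vision.grab_frame(name): name is "side" or "top" or "wrist"; returns the picture (420x560x3 uint8, red, green, blue); there is no depth.
- vision.camera_model(name): a dict with "fx", "fy", "cx", "cy" (pixels), "rvec" (rotation vector, rad) and "tvec" (3), from world to camera coordinates, as OpenCV has them. Camera axes: x right, y down, z forward; pixel columns grow to the right and rows downward; lengths in m; the calibration is good to about 2 mm. A picture is of the moment at which its call begins: read the wrist's pose just before it. camera_model takes no time and is no camera call; for the wrist camera it gives the pose at the moment of the call.
- ctrl.finish_job(): hands the job in; it is judged then, once.
The state is a dict: "clock": time; "qpos": joint angles; "qvel": joint speeds; "joint_torque": joint torques, N m; "position": TCP position; "ee_rot": TCP orientation; "ft_force": force on the tool from outside, world axes, zero at the start; "moment": the same for the moment, N m; "opening": opening from 0.0 (shut) to 1.0 (fully open); "grip_force": force on a finger pad.
Only numpy, scipy, OpenCV 4.12 (cv2) and the standard library are available. Lean on these libraries where they do the work, as an engineer would, in place of code of your own. Each camera call takes 0.05 s, during which the arm holds its last target. There are 200 camera calls.

## Working session

There is one attempt and no reset: what is moved stays moved. The work goes in short steps, Python scripts to look and compute and a tool call to move; the robot and the scene stay as the last step left them, time stands still between calls to the robot, and variables do not carry over. Pictures are saved under pics/ and viewed, at most 10 in all, crops included, and the job is handed in when it is done.

Besides the shell and the picture viewer there is one more tool, called after "Call:" as name([rows], argument=value, ...), one row to a line, values as JSON. step_arm: Moves the arm, as the interface text tells. Its arguments: {"type":"object","properties":{"targets":{"type":"array"},"jaw":{"type":"number"},"squeeze":{"type":"number"}},"required":["targets"]}

```bash
ls; mkdir -p pics; python3 - <<'E'
from rig import sensors, vision, ctrl
import cv2, numpy as np
s=sensors.sense();print({k:np.round(v,3).tolist() for k,v in s.items()},ctrl.hold_point_z)
ims=[]
for n in("side","top"):
    im=vision.grab_frame(n);cv2.imwrite(f"pics/{n}0.png",im[:,:,::-1]);m=vision.camera_model(n);print(n,m)
E
```

```text
pics
{'clock': 0.0, 'qpos': [-1.439, 0.478, 0.022, 1.556, -0.012, 1.109, -0.083], 'qvel': [0.0, -0.002, -0.001, -0.002, -0.001, 0.0, -0.0], 'joint_torque': [-0.001, -59.647, 1.608, -28.119, 0.013, 0.01, 0.0], 'position': [0.16, 0.655, 0.209], 'ee_rot': [-0.376, -3.119, 0.003], 'ft_force': [1.166, 0.218, -0.009], 'moment': [-0.014, -0.008, -0.023], 'grip_force': 0.0, 'opening': 1.002} 0.0187
side {'fx': 405.22021741446446, 'fy': 405.22021741446446, 'cx': 280.84583401053993, 'cy': 213.2048216661969, 'rvec': array([ 0.06664322, -2.86016218,  1.20174322]), 'tvec': array([0.52792467, 0.086858  , 1.17860452])}
top {'fx': 422.75823608583715, 'fy': 422.75823608583715, 'cx': 278.81914915513147, 'cy': 201.03087265861757, 'rvec': array([ 2.10088384, -2.13908919,  0.1674721 ]), 'tvec': array([0.11445594, 0.50638383, 1.10013939])}
```

View pics/side0.png

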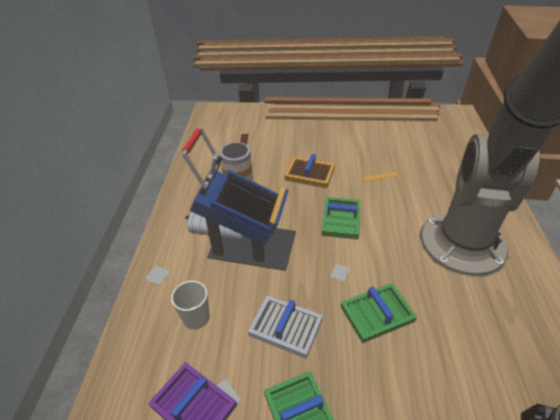

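View pics/top0.png

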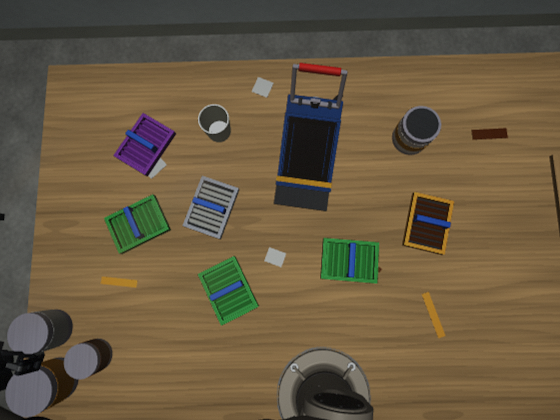

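Top view: white panel with blue handle near (211,207), lip from (276,180) to (331,186), clamp bar near (320,69), open, and caked panel at (430,222). In the side view the panel is at (286,325) and the holder at (240,205).

```bash
cat > h.py <<'E'
from rig import sensors, vision, ctrl
import cv2, numpy as np
from scipy.spatial.transform import Rotation as R
def ray(m,p):
    Rm=R.from_rotvec(m["rvec"]).as_matrix();c=-Rm.T@m["tvec"]
    d=Rm.T@np.array([(p[0]-m["cx"])/m["fx"],(p[1]-m["cy"])/m["fy"],1]);return c,d
def plane(m,p,z):
    c,d=ray(m,p);return c+d*(z-c[2])/d[2]
def tri(m1,p1,m2,p2):
    A=np.zeros((3,3));b=np.zeros(3);L=[ray(m1,p1),ray(m2,p2)]
    for c,d in L:
        d=d/np.linalg.norm(d);P=np.eye(3)-np.outer(d,d);A+=P;b+=P@c
    x=np.linalg.solve(A,b);return x
def proj(m,X):
    return cv2.projectPoints(np.array([X],float),np.array(m["rvec"]),np.array(m["tvec"]),np.array([[m["fx"],0,m["cx"]],[0,m["fy"],m["cy"]],[0,0,1.]]),None)[0].ravel()
def blob(im,lo,hi,box):
    """largest colour blob (HSV) in box x0,y0,x1,y1 -> minAreaRect long-axis ends, centre"""
    x0,y0,x1,y1=box
    hsv=cv2.cvtColor(im[y0:y1,x0:x1],cv2.COLOR_RGB2HSV)
    mk=cv2.inRange(hsv,np.array(lo),np.array(hi))
    c=max(cv2.findContours(mk,cv2.RETR_EXTERNAL,cv2.CHAIN_APPROX_NONE)[0],key=cv2.contourArea)
    r=cv2.minAreaRect(c);b=cv2.boxPoints(r)+[x0,y0]
    if np.linalg.norm(b[0]-b[1])>np.linalg.norm(b[1]-b[2]): b=np.roll(b,-1,0)
    e=np.array([(b[0]+b[1])/2,(b[2]+b[3])/2]);M=cv2.moments(c)
    return e[np.argsort(e[:,0])],np.array([M["m10"]/M["m00"]+x0,M["m01"]/M["m00"]+y0]),r[1]
RED=((0,120,80),(8,255,255));YEL=((15,120,120),(30,255,255));BLU=((105,120,70),(125,255,255))
def bedR(yaw): return R.from_euler('z',yaw)*R.from_euler('y',-25,degrees=True)
E
python3 - <<'E'
from h import *
t=vision.camera_model("top");s=vision.camera_model("side")
T=cv2.imread("pics/top0.png")[:,:,::-1].copy();S=cv2.imread("pics/side0.png")[:,:,::-1].copy()
for n,c,bt,bs in(("lip",YEL,(260,165,345,200),(262,180,295,240)),("bar",RED,(285,55,355,85),(175,120,210,160)),("handle",BLU,(180,180,240,235),(255,295,315,345))):
    a=blob(T,*c,bt);b=blob(S,*c,bs)
    print(n,a,b[1:],b[0].tolist(),"tri",tri(t,a[1],s,b[1]).round(4))
    z={"lip":.179,"handle":.060,"bar":tri(t,a[1],s,b[1])[2]}[n]
    q=[plane(t,p,z) for p in a[0]];d=q[1]-q[0];print(" plane ctr",plane(t,a[1],z).round(4),"side",plane(s,b[1],z).round(4),"len",np.linalg.norm(d).round(4),"dir",np.degrees(np.arctan2(d[1],d[0])).round(2))
E
```

```text
lip (array([[260.        , 181.99999619],
       [343.99998474, 181.99999619]]), array([307.9895764 , 180.76513639]), (83.99998474121094, 33.99999237060547)) (array([276.7519084 , 204.93129771]), (4.68592643737793, 36.992149353027344)) [[271.1995658874512, 222.06385803222656], [282.47387504577637, 186.83164143562317]] tri [0.5354 0.0312 0.1644]
 plane ctr [0.5328 0.0319 0.179 ] side [0.5335 0.0469 0.179 ] len 0.2021 dir -91.2
bar (array([[298.66923141,  65.64615488],
       [340.26922989,  70.84615517]]), array([319.91893645,  68.2386511 ]), (41.92374038696289, 7.31804895401001)) (array([192.21749409, 139.10047281]), (6.933752059936523, 24.68415641784668)) [[185.4230763912201, 149.61538124084473], [199.11538314819336, 129.0769214630127]] tri [0.7331 0.0095 0.3524]
 plane ctr [0.7335 0.0095 0.3524] side [0.7327 0.0097 0.3524] len 0.0874 dir -99.23
handle (array([[193.0276947 , 198.92153931],
       [223.47077179, 209.66615295]]), array([208.47027601, 204.45541401]), (32.28355026245117, 6.046232223510742)) (array([284.92074592, 316.2027972 ]), (5.366562843322754, 33.09380340576172)) [[277.6000061035156, 330.7999954223633], [292.4000015258789, 301.20000076293945]] tri [0.5018 0.2953 0.0526]
 plane ctr [0.5003 0.294  0.06  ] side [0.5018 0.2998 0.06  ] len 0.088 dir -110.55
```

```bash
cat >> h.py <<'E'
def toolR(yaw,tilt):  # deg; tool y up-slope, tool z into seat
    a,b=np.radians([yaw,tilt]);y=np.array([np.cos(a)*np.cos(b),np.sin(a)*np.cos(b),np.sin(b)])
    z=-np.array([-np.cos(a)*np.sin(b),-np.sin(a)*np.sin(b),np.cos(b)]);return R.from_matrix(np.c_[np.cross(y,z),y,z])
def cur():
    s=sensors.sense();return np.array(s["position"]),R.from_rotvec(s["ee_rot"])
def plan(p1,R1,p0=None,R0=None,n=None,vmax=40):
    if p0 is None: p0,R0=cur()
    w=(R0.inv()*R1).as_rotvec();
    n=n or int(np.ceil(max(np.degrees(np.linalg.norm(w))/7,np.linalg.norm(p1-p0)*1000/vmax,1)))
    p=np.array(p0);Rc=R0;
    # straight line, const rot
    rows=[]
    for i in range(n):
        d=(p1-p)/(n-i);rows.append(np.r_[Rc.inv().apply(d)*1000,np.degrees(w/n)]);p=p+d;Rc=Rc*R.from_rotvec(w/n)
    rows=np.round(rows,1);print(n,"rows");print(rows.tolist() if np.ptp(rows,0).max()>.15 else rows[0].tolist())
E
python3 - <<'E'
from h import *
t=vision.camera_model("top")
T=cv2.imread("pics/top0.png")[:,:,::-1].copy()
print(T[183,303],T[195,260],cv2.cvtColor(T[183:184,303:304],cv2.COLOR_RGB2HSV),cv2.cvtColor(T[195:196,260:261],cv2.COLOR_RGB2HSV))
for sm in(170,190,200):
    a=blob(T,(15,sm,90),(30,255,255),(268,170,340,195));q=[plane(t,p,.179) for p in a[0]];d=q[1]-q[0]
    print(a,plane(t,a[1],.179),np.linalg.norm(d),np.degrees(np.arctan2(d[1],d[0])))
plan(np.array([.50,.296,.20]),toolR(-20.5,0))
E
```

```text
[159 116  30] [134 107  72] [[[ 20 207 159]]] [[[ 17 118 134]]]
(array([[276.21906471, 177.39350915],
       [331.01825714, 184.86612701]]), array([303.87275566, 181.19281811]), (55.306339263916016, 4.954151153564453)) [0.53191102 0.04179046 0.179     ] 0.1330598893569384 -99.16486362626773
(array([[276.93013   , 177.5240171 ],
       [330.90392303, 184.72052193]]), array([303.95408163, 181.19132653]), (54.451446533203125, 4.757893085479736)) [0.5319106 0.0415947 0.179    ] 0.13099689170289916 -98.99018484951854
(array([[276.94999886, 177.35000014],
       [330.14999771, 184.94999886]]), array([304.05651672, 181.43483276]), (53.740116119384766, 4.38406229019165)) [0.53130482 0.04136427 0.179     ] 0.12929330163974828 -99.53911838401308
14 rows
[[-29.7, -19.2, 0.7, -0.0, 0.0, 6.9], [-31.8, -15.4, 0.7, -0.0, 0.0, 6.9], [-33.4, -11.5, 0.7, -0.0, 0.0, 6.9], [-34.5, -7.4, 0.7, -0.0, 0.0, 6.9], [-35.2, -3.2, 0.7, -0.0, 0.0, 6.9], [-35.3, 1.1, 0.7, -0.0, 0.0, 6.9], [-34.9, 5.3, 0.6, -0.0, 0.0, 6.9], [-34.0, 9.5, 0.6, -0.0, 0.0, 6.9], [-32.6, 13.5, 0.6, -0.0, 0.0, 6.9], [-30.8, 17.3, 0.6, -0.0, 0.0, 6.9], [-28.5, 20.9, 0.6, -0.0, 0.0, 6.9], [-25.7, 24.2, 0.6, -0.0, 0.0, 6.9], [-22.7, 27.1, 0.6, -0.0, 0.0, 6.9], [-19.2, 29.6, 0.6, -0.0, 0.0, 6.9]]
```

Call:
step_arm([
  [-30, -19, 0.5, 0, 0, 6.9],
  [-32, -15, 0.5, 0, 0, 6.9],
  [-33.5, -11.5, 0.5, 0, 0, 6.9],
  [-34.5, -7.5, 0.5, 0, 0, 6.9],
  [-35, -3, 0.5, 0, 0, 6.9],
  [-35.5, 1, 0.5, 0, 0, 6.9],
  [-35, 5.5, 0.5, 0, 0, 6.9],
  [-34, 9.5, 0.5, 0, 0, 6.9],
  [-32.5, 13.5, 0.5, 0, 0, 6.9],
  [-31, 17.5, 0.5, 0, 0, 6.9],
], jaw=60)

```text
clock: 0.93
position: [0.4052, 0.3983, 0.2046]
ee_rot: [-2.083, -2.352, 0.001]
ft_force: [0.3, 1.1, 0.2]
opening: 0.601
grip_force: 0.0
```

Call:
step_arm([
  [-28.5, 21, 0.5, 0, 0, 6.9],
  [-25.5, 24, 0.5, 0, 0, 6.9],
  [-22.5, 27, 0.5, 0, 0, 6.9],
  [-19, 29.5, 0.5, 0, 0, 6.9],
  [0, 0, 0, 0, 0, 0],
  [0, 0, 0, 0, 0, 0],
])

```text
clock: 1.43
position: [0.503, 0.2956, 0.2026]
ee_rot: [2.582, 1.788, -0.001]
ft_force: [-0.2, 1.4, -0.3]
opening: 0.597
grip_force: 0.0
```

```bash
python3 - <<'E'
from h import *
p,r=cur();m=vision.camera_model("wrist");im=vision.grab_frame("wrist");cv2.imwrite("pics/w1.png",im[:,:,::-1])
print(p,r.as_matrix().round(3).tolist(),proj(m,[.501,.296,.06]))
a=blob(im,*BLU,(0,0,560,420));print(a)
q=[plane(m,e,.06) for e in a[0]];d=q[1]-q[0];print(plane(m,a[1],.06),np.linalg.norm(d),np.degrees(np.arctan2(d[1],d[0])))
E
```

```text
[0.50297942 0.29558115 0.20255116] [[0.352, 0.936, 0.0], [0.936, -0.352, -0.001], [-0.001, 0.001, -1.0]] [270.00554622 189.25204032]
(array([[ 60.8941803 , 276.60662842],
       [139.01557922, 309.74902344]]), array([101.12346588, 293.18139421]), (84.86090087890625, 29.765474319458008))
[0.28172359 0.25000386 0.06      ] 0.09051081879767997 -49.08836141004241
```

View pics/w1.png

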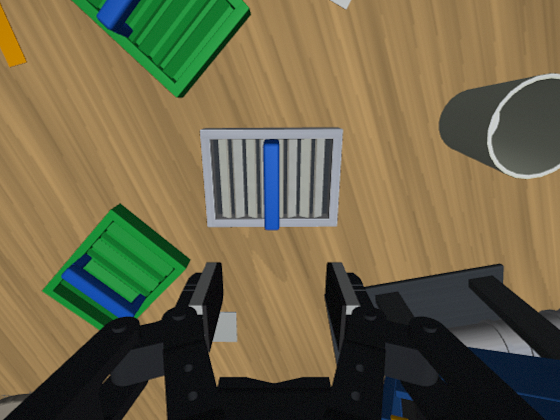

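The handle is at about (271,185) in the wrist view, as predicted, and the cup is clear at (525,120). Before I grasp, I'll take one look square on to the holder.

```bash
python3 - <<'E'
from h import *
im=cv2.imread("pics/w1.png")[:,:,::-1].copy();m=vision.camera_model("wrist")
a=blob(im,*BLU,(215,120,330,240));print(a)
q=[plane(m,e,.06) for e in a[0]];d=q[1]-q[0];print(plane(m,a[1],.06),np.linalg.norm(d),np.degrees(np.arctan2(d[1],d[0])))
B=bedR(np.radians(-9.2));plan(np.array([.6117,.0287,.175])+B.apply([-.03,0,.2]),toolR(-9.2,25))
E
```

```text
(array([[270.5, 140. ],
       [270.5, 229. ]]), array([271.14805486, 184.93786734]), (89.0, 15.0))
[0.50217407 0.30188897 0.06      ] 0.09092340229417001 -110.56356674081044
8 rows
[[-29.4, 10.9, -17.6, -3.1, 0.3, -1.4], [-29.6, 11.1, -17.2, -3.1, 0.3, -1.4], [-29.8, 11.3, -16.7, -3.1, 0.3, -1.4], [-30.0, 11.5, -16.3, -3.1, 0.3, -1.4], [-30.2, 11.7, -15.8, -3.1, 0.3, -1.4], [-30.4, 11.8, -15.3, -3.1, 0.3, -1.4], [-30.6, 11.9, -14.9, -3.1, 0.3, -1.4], [-30.8, 11.9, -14.4, -3.1, 0.3, -1.4]]
```

Call:
step_arm([
  [-29.5, 11, -17.5, -3.1, 0.3, -1.4],
  [-29.5, 11, -17, -3.1, 0.3, -1.4],
  [-30, 11.5, -16.5, -3.1, 0.3, -1.4],
  [-30, 11.5, -16.5, -3.1, 0.3, -1.4],
  [-30, 11.5, -16, -3.1, 0.3, -1.4],
  [-30.5, 12, -15.5, -3.1, 0.3, -1.4],
  [-30.5, 12, -15, -3.1, 0.3, -1.4],
  [-31, 12, -14.5, -3.1, 0.3, -1.4],
  [0, 0, 0, 0, 0, 0],
  [0, 0, 0, 0, 0, 0],
])

```text
clock: 2.32
position: [0.5015, 0.0469, 0.3453]
ee_rot: [2.117, 1.81, 0.403]
ft_force: [0.6, 0.9, 0.2]
opening: 0.602
grip_force: 0.0
```

```bash
python3 - <<'E'
from h import *
p,r=cur();m=vision.camera_model("wrist");im=vision.grab_frame("wrist");cv2.imwrite("pics/w2.png",im[:,:,::-1])
B=bedR(np.radians(-9.2));o=np.array([.6117,.0287,.175])
for n,X in dict(lipL=[-.0655,.059,.038],lipR=[-.0655,-.059,.038],rL=[.0775,.059,.01],rR=[.0775,-.059,.01]).items(): print(n,proj(m,o+B.apply(X)).round(1))
E
```

```text
lipL [236. 127.]
lipR [239.6 236. ]
rL [371.5 125.5]
rR [361.5 227.1]
```

View pics/w2.png

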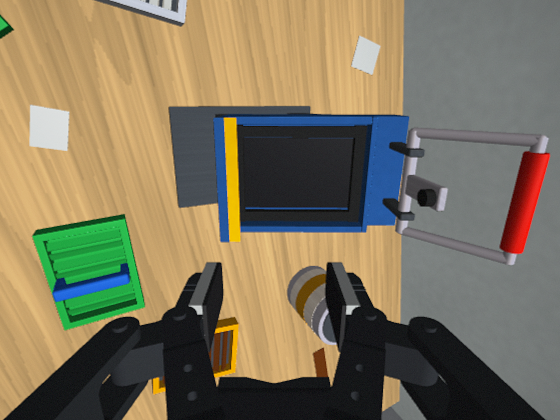

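Wrist view: lip from (231,118) to (236,241), recess roughly between (240,125) and (365,228), clamp open with its bar at (524,202).

```bash
python3 - <<'E'
from h import *
m=vision.camera_model("wrist");im=cv2.imread("pics/w2.png")[:,:,::-1].copy()
B=bedR(np.radians(-9.2));o=np.array([.6117,.0287,.175])
def bp(p,z):
    c,d=ray(m,p);c=B.inv().apply(c-o);d=B.inv().apply(d);return (c+d*(z-c[2])/d[2])*1000
a=blob(im,(15,170,90),(30,255,255),(200,100,260,255));print(a[1:],bp(a[1],.038));
hsv=cv2.cvtColor(im,cv2.COLOR_RGB2HSV);y=cv2.inRange(hsv,(15,170,90),(30,255,255))
for v in(125,150,180,210,235):
    x=np.where(y[v,200:260])[0]+200;print("lip row",v,bp((x.min()-.5,v),.038)[:2].round(1),bp((x.max()+.5,v),.038)[:2].round(1))
c=np.where(y[100:255,234])[0]+100;print("lip ends",bp((234,c.min()-.5),.038)[:2],bp((234,c.max()+.5),.038)[:2])
bl=cv2.inRange(hsv,(100,90,40),(130,255,255))
for u in(260,300,340):
    s=np.where(np.diff(bl[100:250,u].astype(int)))[0]+100.5;print("col",u,[(v,bp((u,v),.01)[:2].round(1).tolist()) for v in s])
for v in(150,180,200):
    s=np.where(np.diff(bl[v,240:420].astype(int)))[0]+240.5;print("row",v,[(u,bp((u,v),.01)[:2].round(1).tolist()) for u in s])
E
```

```text
(array([232.35983996, 177.94661165]), (123.5447006225586, 12.409971237182617)) [-71.49987607   8.11490954  38.        ]
lip row 125 [-77.3  61.8] [-65.4  61.9]
lip row 150 [-77.4  37.1] [-65.2  37.2]
lip row 180 [-77.7   5.9] [-65.1   6. ]
lip row 210 [-78.  -27.4] [-65.1 -27.3]
lip row 235 [-77.  -56.8] [-65.9 -56.7]
lip ends [-67.66989944  68.99759439] [-72.31101918 -64.65193246]
col 260 [(np.float64(113.5), [-43.2, 71.8]), (np.float64(125.5), [-43.3, 59.4]), (np.float64(136.5), [-43.4, 47.8]), (np.float64(137.5), [-43.4, 46.8]), (np.float64(206.5), [-44.1, -32.5]), (np.float64(209.5), [-44.1, -36.2]), (np.float64(220.5), [-44.3, -50.0]), (np.float64(231.5), [-44.4, -64.2])]
col 300 [(np.float64(113.5), [-0.7, 72.1]), (np.float64(125.5), [-0.3, 59.7]), (np.float64(206.5), [2.7, -32.2]), (np.float64(209.5), [2.8, -35.9]), (np.float64(220.5), [3.2, -49.7]), (np.float64(231.5), [3.7, -63.9])]
col 340 [(np.float64(114.5), [42.0, 71.3]), (np.float64(126.5), [42.9, 58.9]), (np.float64(137.5), [43.7, 47.3]), (np.float64(138.5), [43.8, 46.2]), (np.float64(206.5), [49.5, -31.9]), (np.float64(209.5), [49.7, -35.6]), (np.float64(220.5), [50.7, -49.4]), (np.float64(231.5), [51.7, -63.6])]
row 150 [(np.float64(364.5), [71.7, 33.9]), (np.float64(395.5), [105.9, 34.1])]
row 180 [(np.float64(361.5), [71.6, -0.0]), (np.float64(400.5), [115.9, 0.2])]
row 200 [(np.float64(359.5), [71.5, -23.8]), (np.float64(382.5), [98.2, -23.7]), (np.float64(396.5), [114.5, -23.6]), (np.float64(397.5), [115.6, -23.6])]
```

```bash
python3 - <<'E'
from h import *
m=vision.camera_model("wrist");p,r=cur()
Rc=R.from_rotvec(m["rvec"]);c=-Rc.inv().apply(m["tvec"])
ct=r.inv().apply(c-p);print("cam in tool",ct*1000,"view dir",(r.inv()*Rc.inv()).apply([0,0,1]))
p1=np.array([.50298,.29558,.20255]);r1=R.from_rotvec([2.582,1.788,-.001])
R1=(r1*r.inv()*Rc.inv()).inv();m1=dict(m);m1["rvec"]=R1.as_rotvec();m1["tvec"]=-R1.apply(p1+r1.apply(ct))
im=cv2.imread("pics/w1.png")[:,:,::-1].copy()
print("handle ends z.06",[plane(m1,q,.06).round(4).tolist() for q in((271,139.5),(271,229.5))])
for z in(.0,.024):print(z,[plane(m1,q,z).round(4)[:2].tolist() for q in((201,128),(342,128),(339,227),(207,227))])
t=vision.camera_model("top")
T=cv2.imread("pics/top0.png")[:,:,::-1].copy();mk=cv2.inRange(cv2.cvtColor(T,cv2.COLOR_RGB2HSV),(0,0,90),(179,60,255));mk[:170]=0;mk[245:]=0;mk[:,:175]=0;mk[:,245:]=0
mk=cv2.morphologyEx(mk,cv2.MORPH_CLOSE,np.ones((9,9)))
cc=max(cv2.findContours(mk,0,2)[0],key=cv2.contourArea);rr=cv2.minAreaRect(cc);print(rr,plane(t,rr[0],.024),[plane(t,q,.024).round(4)[:2].tolist() for q in cv2.boxPoints(rr)])
E
```

```text
cam in tool [  84.62486187    1.65301902 -163.84892966] view dir [-3.26528841e-01  6.42526881e-04  9.45187020e-01]
handle ends z.06 [[0.5192, 0.3409, 0.06], [0.4867, 0.2551, 0.06]]
0.0 [[0.4477, 0.3736], [0.5948, 0.3183], [0.5572, 0.2053], [0.4045, 0.2627]]
0.024 [[0.4534, 0.3736], [0.5908, 0.322], [0.5557, 0.2163], [0.413, 0.27]]
((210.0753631591797, 206.46575927734375), (39.559906005859375, 55.3604621887207), 20.556045532226562) [0.50082107 0.2962037  0.024     ] [[0.4495, 0.3735], [0.5949, 0.3222], [0.5529, 0.2179], [0.4094, 0.271]]
```

```bash
python3 - <<'E'
from h import *
plan(np.array([.5022,.296,.11]),toolR(-20.5,0))
E
```

```text
9 rows
[[27.2, -14.8, 21.9, 2.8, -0.3, 1.3], [27.0, -14.3, 22.5, 2.8, -0.3, 1.3], [26.8, -13.8, 23.0, 2.8, -0.3, 1.3], [26.6, -13.3, 23.5, 2.8, -0.3, 1.3], [26.4, -12.7, 24.0, 2.8, -0.3, 1.3], [26.3, -12.1, 24.5, 2.8, -0.3, 1.3], [26.2, -11.5, 24.9, 2.8, -0.3, 1.3], [26.0, -10.9, 25.3, 2.8, -0.3, 1.3], [25.9, -10.3, 25.7, 2.8, -0.3, 1.3]]
```

Call:
step_arm([
  [27, -15, 22, 2.8, -0.3, 1.3],
  [27, -14.5, 22.5, 2.8, -0.3, 1.3],
  [27, -14, 23, 2.8, -0.3, 1.3],
  [26.5, -13, 23.5, 2.8, -0.3, 1.3],
  [26.5, -12.5, 24, 2.8, -0.3, 1.3],
  [26.5, -12, 24.5, 2.8, -0.3, 1.3],
  [26, -11.5, 25, 2.8, -0.3, 1.3],
  [26, -11, 25.5, 2.8, -0.3, 1.3],
  [26, -10.5, 25.5, 2.8, -0.3, 1.3],
  [0, 0, 0, 0, 0, 0],
])

```text
clock: 3.2
position: [0.4988, 0.3003, 0.1008]
ee_rot: [-2.576, -1.789, 0.029]
ft_force: [0.7, 0.3, 0.2]
opening: 0.603
grip_force: 0.0
```

Call:
step_arm([
  [0, 0, 15, 0, 0, 0],
  [0, 0, 20, 0, 0, 0],
  [0, 0, 20, 0, 0, 0],
  [0, 0, 15, 0, 0, 0],
  [0, 0, 5, 0, 0, 0],
  [0, 0, 0, 0, 0, 0],
])

```text
clock: 3.7
position: [0.5003, 0.2945, 0.0318]
ee_rot: [-2.583, -1.783, 0.018]
ft_force: [-0.3, 0.5, -0.1]
opening: 0.603
grip_force: 0.0
```

```bash
python3 - <<'E'
from h import *
p,r=cur();print(p,(toolR(-20.5,0).inv()*r).as_rotvec(True),r.inv().apply(np.array([.5022,.296,.034])-p)*1000)
im=vision.grab_frame("wrist");cv2.imwrite("pics/w3.png",im[:,:,::-1])
E
```

```text
[0.50027307 0.2944865  0.03183722] [ 0.51767491 -0.43847268  0.27072111] [ 2.08177862  1.24533052 -2.19014038]
```

View pics/w3.png

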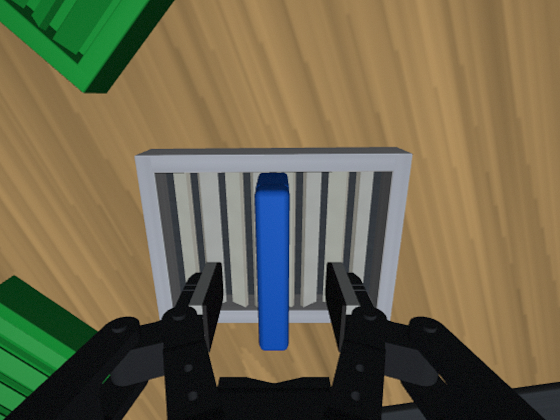

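The handle at (273,265) lies centred between the open fingers, so I'll close on it.

Call:
step_arm([
  [2, 1, -2, -0.5, 0.4, 0],
  [0, 0, 0, 0, 0, 0],
  [0, 0, 0, 0, 0, 0],
  [0, 0, 0, 0, 0, 0],
  [0, 0, 0, 0, 0, 0],
  [0, 0, 0, 0, 0, 0],
], jaw=0, squeeze=80)

```text
clock: 4.25
position: [0.504, 0.2967, 0.0375]
ee_rot: [-2.586, -1.782, -0.008]
ft_force: [-3.1, 0.5, 7.0]
opening: 0.122
grip_force: 78.4
```

Call:
step_arm([
  [0, 0, 0, 0, 0, 0],
  [0, 0, 0, 0, 0, 0],
  [0, 0, -10, 0, 0, 0],
  [0, 0, -30, 0, 0, 0],
  [0, 0, -40, 0, 0, 0],
  [0, 0, -40, 0, 0, 0],
  [0, 0, -30, 0, 0, 0],
  [0, 0, 0, 0, 0, 0],
  [0, 0, 0, 0, 0, 0],
])

```text
clock: 5.0
position: [0.5043, 0.2959, 0.1884]
ee_rot: [-2.587, -1.781, -0.013]
ft_force: [0.1, -0.6, -3.4]
opening: 0.114
grip_force: 78.5
```

```bash
python3 - <<'E'
from h import *
p,r=cur();m=vision.camera_model("wrist");im=vision.grab_frame("wrist");cv2.imwrite("pics/w4.png",im[:,:,::-1])
print(p,r.as_matrix().round(3).tolist())
E
```

```text
[0.50432562 0.29587743 0.18844061] [[0.357, 0.934, 0.006], [0.934, -0.357, 0.005], [0.007, 0.004, -1.0]]
```

View pics/w4.png

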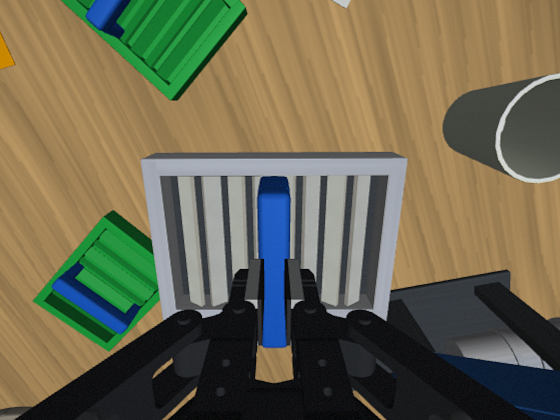

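Panel gripped and lifted. The near top edge of its frame runs from (145,159) to (405,158), and the bar from (274,192) to (274,346).

```bash
python3 - <<'E'
from h import *
m=vision.camera_model("wrist");p,r=cur();im=cv2.imread("pics/w4.png")[:,:,::-1].copy()
g=cv2.cvtColor(im,cv2.COLOR_RGB2GRAY).astype(int)
print("col 200",[(v,g[v,200]) for v in range(148,182,2)],"row168 L",[(u,g[168,u]) for u in range(136,170,2)],"R",[(u,g[168,u]) for u in range(384,414,2)])
print("bar col",[(v,int(im[v,274,2])) for v in list(range(172,200,2))+list(range(338,354,2))])
def tr(px):
    c,d=ray(m,px);return r.inv().apply(c-p)*1000,r.inv().apply(d)
(c,a),(_,b)=tr((144.5,158.5)),tr((406,158.5));s=150/abs(b[1]-a[1]);print("near edge tool",c+s*a,c+s*b)
(c,a),(_,b)=tr((274,191.5)),tr((274,346.5));
for z in(-32,-30,-28,-26,-24,-22):
    A=c+a*(z-c[2])/a[2];Bp=c+b*(z-c[2])/b[2];print("bar top z",z,A[:2].round(1),Bp[:2].round(1),(A[0]-Bp[0]).round(1),((A+Bp)/2)[:2].round(1))
E
```

```text
col 200 [(148, np.int64(136)), (150, np.int64(136)), (152, np.int64(114)), (154, np.int64(81)), (156, np.int64(82)), (158, np.int64(109)), (160, np.int64(174)), (162, np.int64(174)), (164, np.int64(175)), (166, np.int64(175)), (168, np.int64(173)), (170, np.int64(171)), (172, np.int64(166)), (174, np.int64(167)), (176, np.int64(52)), (178, np.int64(54)), (180, np.int64(54))] row168 L [(136, np.int64(139)), (138, np.int64(138)), (140, np.int64(133)), (142, np.int64(162)), (144, np.int64(168)), (146, np.int64(167)), (148, np.int64(169)), (150, np.int64(166)), (152, np.int64(164)), (154, np.int64(165)), (156, np.int64(168)), (158, np.int64(170)), (160, np.int64(170)), (162, np.int64(170)), (164, np.int64(171)), (166, np.int64(172)), (168, np.int64(170))] R [(384, np.int64(168)), (386, np.int64(168)), (388, np.int64(168)), (390, np.int64(168)), (392, np.int64(168)), (394, np.int64(169)), (396, np.int64(167)), (398, np.int64(166)), (400, np.int64(166)), (402, np.int64(166)), (404, np.int64(168)), (406, np.int64(147)), (408, np.int64(130)), (410, np.int64(130)), (412, np.int64(132))]
bar col [(172, 180), (174, 183), (176, 61), (178, 71), (180, 74), (182, 73), (184, 74), (186, 75), (188, 73), (190, 78), (192, 91), (194, 145), (196, 170), (198, 183), (338, 184), (340, 183), (342, 182), (344, 182), (346, 171), (348, 85), (350, 78), (352, 80)]
near edge tool [ 52.50762043 -72.55645664  18.40417401] [52.51734152 77.44354336 18.30407672]
bar top z -32 [47.2  1.7] [-35.6   1.7] 82.8 [5.8 1.7]
bar top z -30 [46.6  1.7] [-37.5   1.7] 84.1 [4.6 1.7]
bar top z -28 [46.1  1.7] [-39.3   1.7] 85.3 [3.4 1.7]
bar top z -26 [45.5  1.7] [-41.1   1.7] 86.6 [2.2 1.7]
bar top z -24 [44.9  1.7] [-42.9   1.7] 87.8 [1.  1.7]
bar top z -22 [44.3  1.7] [-44.7   1.7] 89.1 [-0.2  1.7]
```

```bash
cat >> h.py <<'E'
YAW=-9.2;BR=bedR(np.radians(YAW));BO=np.array([.6117,.0287,.175])+BR.apply([0,.0004,0]);U=np.array([-.0005,0,.038])
def W(ax,az,dl,y=0.):
    a=np.radians(dl);C=np.array([ax+75*np.cos(a),y,az+75*np.sin(a)])/1000;r=toolR(YAW,25+dl)
    return BO+BR.apply(C)-r.apply(U),r
def where():
    """panel pose in bed frame from tool"""
    p,r=cur();C=BR.inv().apply(p+r.apply(U)-BO)*1000;E=BR.inv()*r*toolR(0,0).inv()
    rr=(toolR(YAW,25).inv()*r).as_rotvec(True);x=BR.inv().apply(r.apply([0,1,0]))*1000
    dl=np.degrees(np.arctan2(x[2],x[0]));A=C-75*x/1000
    print("A",A.round(1),"delta",dl.round(2),"rot err",rr.round(2),"F bed",BR.inv().apply(sensors.sense()["ft_force"]).round(1))
E
python3 - <<'E'
from h import *
p,r=cur();ws=[W(-54,80,8,200),W(-54,60,8),W(-54,25,8)]
for w in ws:
    print(w[0].round(4));plan(*w,p,r);p,r=w
E
```

```text
[0.6038 0.2335 0.2974]
5 rows
[[-4.3, 23.3, -22.2, -6.6, 0.6, -2.3], [-5.0, 25.5, -19.4, -6.6, 0.6, -2.3], [-5.9, 27.3, -16.5, -6.6, 0.6, -2.3], [-6.8, 28.8, -13.3, -6.6, 0.6, -2.3], [-7.9, 29.8, -10.0, -6.6, 0.6, -2.3]]
[0.5802 0.0347 0.2793]
6 rows
[-33.3, -0.5, 3.3, 0.0, 0.0, 0.0]
[0.5948 0.0324 0.2476]
1 rows
[-0.0, -4.9, 34.7, 0.0, 0.0, 0.0]
```

Call:
step_arm([
  [-3, 14.5, -14, -4.1, 0.4, -1.4],
  [-3, 15.5, -13, -4.1, 0.4, -1.4],
  [-3.5, 16.5, -12, -4.1, 0.4, -1.4],
  [-3.5, 17, -10.5, -4.1, 0.4, -1.4],
  [-4, 17.5, -9.5, -4.1, 0.4, -1.4],
  [-4.5, 18, -8.5, -4.1, 0.4, -1.4],
  [-4.5, 18.5, -7.5, -4.1, 0.4, -1.4],
  [-5, 18.5, -6, -4.1, 0.4, -1.4],
  [0, 0, 0, 0, 0, 0],
  [0, 0, 0, 0, 0, 0],
])

```text
clock: 5.88
position: [0.6013, 0.2331, 0.2972]
ee_rot: [2.028, 1.72, 0.505]
ft_force: [-0.1, 0.5, -4.0]
opening: 0.117
grip_force: 78.8
```

```bash
python3 - <<'E'
from h import *
where();print(cur()[0]);w=W(-54,60,8);plan(*w,n=8)
E
```

```text
A [-56.4 199.3  81.1] delta 7.8 rot err [-7.8  -0.15  0.17] F bed [-1.9  0.5 -3.6]
[0.60126294 0.23309767 0.29724987]
8 rows
[-24.9, -0.0, 2.7, -0.0, 0.0, -0.0]
```

Call:
step_arm([
  [-25, 0, 2.5, 0, 0, 0],
  [-25, 0, 2.5, 0, 0, 0],
  [-25, 0, 2.5, 0, 0, 0],
  [-25, 0, 2.5, 0, 0, 0],
  [-25, 0, 2.5, 0, 0, 0],
  [-25, 0, 2.5, 0, 0, 0],
  [-25, 0, 2.5, 0, 0, 0],
  [-24, 0, 2.5, 0, 0, 0],
  [0, 0, 0, 0, 0, 0],
  [0, 0, 0, 0, 0, 0],
])

```text
clock: 6.72
position: [0.5802, 0.0335, 0.2811]
ee_rot: [2.031, 1.715, 0.507]
ft_force: [-0.9, 0.5, -1.6]
opening: 0.116
grip_force: 78.6
```

```bash
python3 - <<'E'
from h import *
where();w=W(-54,25,8);plan(*w,n=3);w2=W(-56,3,8);plan(*w2,*w,n=4)
im=vision.grab_frame("wrist");cv2.imwrite("pics/w5.png",im[:,:,::-1])
E
```

```text
A [-53.2  -0.8  61.8] delta 7.86 rot err [-7.86 -0.17  0.4 ] F bed [-1.5  0.4 -1. ]
3 rows
[0.4, -2.0, 12.0, -0.0, 0.1, -0.1]
4 rows
[0.0, -1.3, 5.4, 0.0, 0.0, 0.0]
```

View pics/w5.png

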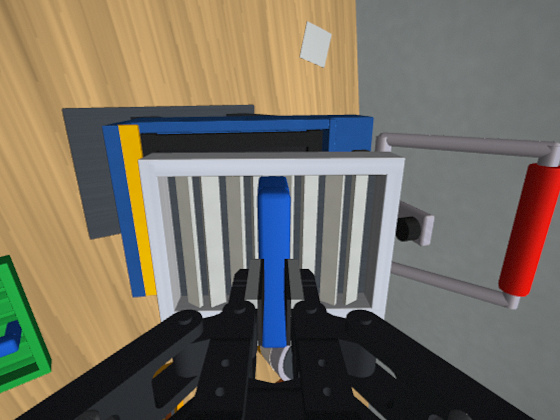

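The panel hangs over the recess, with the lip left of its low edge near (140,200) and the pad clear at (410,228). I'll lower it and slide it under the lip.

Call:
step_arm([
  [0.5, -2, 12, 0, 0, 0],
  [0.5, -2, 12, 0, 0, 0],
  [0, -2, 12, 0, 0, 0],
  [0, 0, 0, 0, 0, 0],
  [0, -1, 5.5, 0, 0, 0],
  [0, -1, 5.5, 0, 0, 0],
  [0, -1.5, 5.5, 0, 0, 0],
  [0, -1, 3, 0, 0, 0],
  [0, 0, 0, 0, 0, 0],
  [0, 0, 0, 0, 0, 0],
])

```text
clock: 7.6
position: [0.6026, 0.0332, 0.2301]
ee_rot: [2.026, 1.718, 0.51]
ft_force: [-1.1, -0.5, -3.3]
opening: 0.118
grip_force: 78.7
```

```bash
python3 - <<'E'
from h import *
where();w=W(-73.5,3,8);plan(*w,n=6)
im=vision.grab_frame("side")[130:290,150:350];cv2.imwrite("pics/s6.png",cv2.resize(im,None,fx=4,fy=3.7)[:,:,::-1])
E
```

```text
A [-54.5   2.2   6. ] delta 8.02 rot err [-8.02 -0.07  0.16] F bed [-2.3 -0.7 -2.6]
6 rows
[-0.4, -3.2, 0.1, 0.0, 0.0, -0.0]
```

View pics/s6.png

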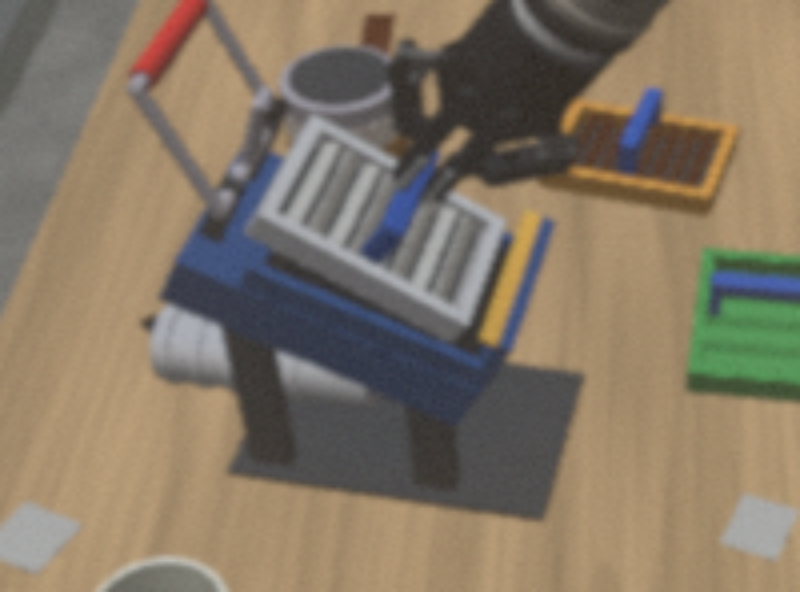

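The panel sits between the walls, with its low edge just short of the lip near (490,300) in the crop. Next I slide it in.

Call:
step_arm([
  [-1, 0, 1.5, 0, 0, 0],
  [-1, 0, 1.5, 0, 0, 0],
  [0, -3, 0.5, 0, 0, 0],
  [0, -3, 0.5, 0, 0, 0],
  [0, -3, 0.5, 0, 0, 0],
  [0, -3, 0.5, 0, 0, 0],
  [0, 0, 0, 0, 0, 0],
  [0, 0, 0, 0, 0, 0],
])

```text
clock: 8.32
position: [0.5948, 0.0322, 0.2191]
ee_rot: [2.026, 1.718, 0.51]
ft_force: [0.1, 0.4, -3.3]
opening: 0.114
grip_force: 78.7
```

```bash
python3 - <<'E'
from h import *
where();w=W(-73.5,3,8);plan(*w,n=4)
E
```

```text
A [-65.9   0.1  -0.8] delta 8.03 rot err [-8.03 -0.05  0.17] F bed [-1.4  0.4 -3. ]
4 rows
[0.0, -1.7, -1.2, 0.0, 0.0, -0.0]
```

Call:
step_arm([
  [0, -2, -0.3, 0, 0, 0],
  [0, -2, -0.3, 0, 0, 0],
  [0, -2, -0.3, 0, 0, 0],
  [0, -2, -0.3, 0, 0, 0],
  [0, 0, 0, 0, 0, 0],
  [0, 0, 0, 0, 0, 0],
])

```text
clock: 8.82
position: [0.5877, 0.0334, 0.2159]
ee_rot: [2.026, 1.718, 0.511]
ft_force: [-0.6, -1.1, -2.1]
opening: 0.115
grip_force: 78.7
```

```bash
python3 - <<'E'
from h import *
where();print(sensors.sense()["ft_force"])
im=vision.grab_frame("wrist");cv2.imwrite("pics/w7.png",im[:,:,::-1])
E
```

```text
A [-73.8   0.1  -0.7] delta 8.04 rot err [-8.04 -0.04  0.18] F bed [-1.3 -1.2 -1.8]
[-0.62524699 -1.08791458 -2.14749631]
```

View pics/w7.png

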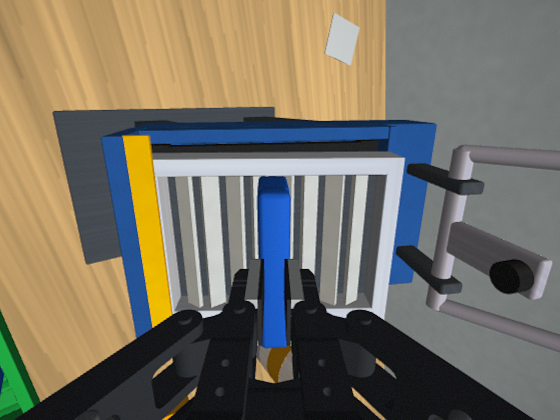

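The lip now covers the low edge, at columns 150 to 170. I'll feel for the stop wall.

Call:
step_arm([
  [0, -1, -0.1, 0, 0, 0],
  [0, -1, -0.1, 0, 0, 0],
  [0, 0, 0, 0, 0, 0],
  [0, 0, 0, 0, 0, 0],
])

```text
clock: 9.2
position: [0.5865, 0.0336, 0.2155]
ee_rot: [2.026, 1.717, 0.512]
ft_force: [0.2, 0.0, -1.7]
opening: 0.113
grip_force: 79.1
```

```bash
python3 - <<'E'
from h import *
where()
E
```

```text
A [-75.    0.2  -0.7] delta 8.1 rot err [-8.1  -0.03  0.2 ] F bed [-0.5  0.1 -1.6]
```

Call:
step_arm([
  [0, -1, -0.1, 0, 0, 0],
  [0, -1, -0.1, 0, 0, 0],
  [0, 0, 0, 0, 0, 0],
  [0, 0, 0, 0, 0, 0],
])

```text
clock: 9.53
position: [0.586, 0.0338, 0.2156]
ee_rot: [2.025, 1.716, 0.514]
ft_force: [4.4, -2.2, 5.2]
opening: 0.119
grip_force: 80.2
```

```bash
python3 - <<'E'
from h import *
where()
p,r=cur();w=[W(-74,0,4),W(-75,0,0)]
for q in w: plan(*q,p,r,n=4);p,r=q
E
```

```text
A [-75.3   0.4  -0.5] delta 8.23 rot err [-8.23  0.01  0.24] F bed [ 6.5 -1.5  2.7]
4 rows
[-0.0, 1.0, 1.3, 1.1, -0.0, -0.1]
4 rows
[-0.0, 0.4, 1.3, 1.0, -0.0, 0.0]
```

```bash
python3 - <<'E'
from h import *
p,r=cur();w=[W(-75,0,4,.2),W(-76,-.5,0,.2)]
for q in w: plan(*q,p,r,n=4);p,r=q
E
```

```text
4 rows
[0.0, 0.7, 1.3, 1.1, -0.0, -0.1]
4 rows
[-0.0, 0.4, 1.4, 1.0, -0.0, 0.0]
```

Call:
step_arm([
  [0, 1.5, 0.5, 1, 0, 0],
  [0, 1, 1.3, 1.1, 0, 0],
  [0, 0.7, 1.3, 1.1, 0, 0],
  [0, 0.7, 1.3, 1.1, 0, 0],
  [0, 0, 0, 0, 0, 0],
  [0, 0, 0, 0, 0, 0],
])

```text
clock: 10.03
position: [0.5895, 0.0329, 0.212]
ee_rot: [2.078, 1.761, 0.452]
ft_force: [1.7, 0.3, -0.9]
opening: 0.118
grip_force: 79.1
```

```bash
python3 - <<'E'
from h import *
where()
plan(*W(-76,-.5,0,.2),n=5)
E
```

```text
A [-77.2  -0.1   0.3] delta 3.73 rot err [-3.73 -0.07  0.21] F bed [ 1.1  0.6 -1.5]
5 rows
[0.1, 0.7, 1.2, 0.7, 0.0, -0.0]
```

Call:
step_arm([
  [0, 1, 1.2, 0.7, 0, 0],
  [0, 0.7, 1.2, 0.7, 0, 0],
  [0, 0.7, 1.2, 0.7, 0, 0],
  [0, 0.5, 1.2, 0.8, 0, 0],
  [0, 0.5, 1.2, 0.8, 0, 0],
  [0, 0, 0, 0, 0, 0],
  [0, 0, 0, 0, 0, 0],
])

```text
clock: 10.62
position: [0.5932, 0.0321, 0.2071]
ee_rot: [2.123, 1.801, 0.396]
ft_force: [-5.2, 1.6, 1.7]
opening: 0.118
grip_force: 81.7
```

```bash
python3 - <<'E'
from h import *
where()
im=vision.grab_frame("side")[130:290,150:350];a=cv2.resize(im,None,fx=2,fy=2)
b=vision.grab_frame("wrist")[90:410,60:460];cv2.imwrite("pics/c8.png",np.hstack([a,b])[:,:,::-1])
E
```

```text
A [-78.6  -0.4  -0.7] delta -0.19 rot err [ 0.19 -0.12  0.17] F bed [-4.2  0.7  3.9]
```

View pics/c8.png

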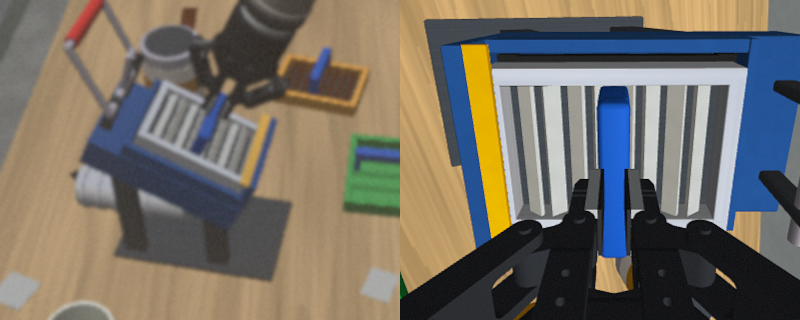

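The side view shows the panel flush in the holder, and the wrist view shows it between the lip and the ridge. The tool angle agrees with the seat to 0.2°. Releasing.

Call:
step_arm([
  [0, 0, 0, 0, 0, 0],
  [0, 0, 0, 0, 0, 0],
  [0, 0, 0, 0, 0, 0],
  [0, 0, 0, 0, 0, 0],
  [0, 0, 0, 0, 0, 0],
  [0, 0, 0, 0, 0, 0],
], jaw=60)

```text
clock: 11.22
position: [0.5956, 0.032, 0.2088]
ee_rot: [2.121, 1.798, 0.401]
ft_force: [0.1, -0.5, -0.4]
opening: 0.598
grip_force: 0.0
```

Call:
step_arm([
  [0, 0, -10, 0, 0, 0],
  [0, 0, -25, 0, 0, 0],
  [0, 0, -40, 0, 0, 0],
  [0, 0, -40, 0, 0, 0],
  [0, 0, -40, 0, 0, 0],
  [0, 0, 0, 0, 0, 0],
  [0, 0, 0, 0, 0, 0],
])

```text
clock: 11.8
position: [0.5314, 0.0435, 0.3516]
ee_rot: [2.121, 1.799, 0.41]
ft_force: [-0.4, -0.1, 0.1]
opening: 0.607
grip_force: 0.0
```

```bash
python3 - <<'E'
from h import *
where();p,r=cur();m=vision.camera_model("wrist");im=vision.grab_frame("wrist");cv2.imwrite("pics/w9.png",im[:,:,::-1])
def bp(q,z):
    c,d=ray(m,q);c=BR.inv().apply(c-BO);d=BR.inv().apply(d);return ((c+d*(z-c[2])/d[2])*1000).round(1)
pr=lambda X: proj(m,BO+BR.apply(np.array(X)/1000)).round(0)
print("pred handle",pr([0,0,60]),"frame",[pr(c).tolist() for c in((-75,55,24),(75,55,24),(75,-55,24),(-75,-55,24))])
hc=pr([0,0,60]).astype(int)
a=blob(im,*BLU,(hc[0]-25,max(hc[1]-75,0),hc[0]+25,hc[1]+75));print(a,[bp(e,.06) for e in a[0]],bp(a[1],.06))
mk=cv2.inRange(cv2.cvtColor(im,cv2.COLOR_RGB2HSV),(0,0,120),(179,50,255))
for y in(30,0,-30):
    v=int(pr([75,y,24])[1]);u=np.where(mk[v,:int(pr([75,0,24])[0])+25])[0];u=u[u>150];print("y",y,"right edge z24",bp((u.max()+.5,v),.024),"left",bp((u.min()-.5,v),.024))
for x in(-40,40):
    q=pr([x,55,24]).astype(int);v=np.where(mk[q[1]-20:q[1]+60,q[0]])[0]+q[1]-20;print("x",x,"top edge",bp((q[0],v.min()-.5),.024))
E
```

```text
A [-74.2   1.4 156.2] delta 0.23 rot err [-0.23  0.3   0.26] F bed [-0.3 -0.1  0.3]
pred handle [271. 193.] frame [[197.0, 132.0], [344.0, 131.0], [337.0, 231.0], [205.0, 232.0]]
(array([[263.87108421, 144.009552  ],
       [270.67053032, 235.80218506]]), array([268.69858027, 190.11527727]), (92.04412078857422, 48.93999481201172)) [array([-6. , 47.3, 60. ]), array([ -0.4, -44.8,  60. ])] [-2.   3.2 60. ]
y 30 right edge z24 [73.1 29.9 24. ] left [-68.1  30.6  24. ]
y 0 right edge z24 [72.8 -0.2 24. ] left [-68.2   0.5  24. ]
y -30 right edge z24 [ 72.4 -29.9  24. ] left [-68.1 -29.1  24. ]
x -40 top edge [-40.4  53.5  24. ]
x 40 top edge [40.4 54.1 24. ]
```

The panel is free: its high edge sits at bed x ≈ +73, so it is 2 mm low of centre, flat and behind the ridge. Now the clamp.

```bash
cat >> h.py <<'E'
H=np.array([.114,0,.034])
def barp(ph): a=np.radians(ph);return BO+BR.apply(H+.1004*np.array([np.cos(a),0,np.sin(a)]))
HP=.0187
E
python3 - <<'E'
from h import *
m=vision.camera_model("wrist");t=vision.camera_model("top");s=vision.camera_model("side");im=cv2.imread("pics/w9.png")[:,:,::-1].copy()
b=np.array([.7331,.0095,.3524]);q=BR.inv().apply(b-BO)-H;ph=np.degrees(np.arctan2(q[2],q[0]));print(q*1000,np.hypot(q[0],q[2]),ph,barp(ph))
try:
    a=blob(im,*RED,(0,0,560,420));print(a[1:],proj(m,b))
except Exception as e:print(e)
r=toolR(YAW,0)
plan(barp(ph)+[0,0,.08-HP],r)
E
```

```text
[7.23650128e+01 5.65598964e-02 7.48358102e+01] 0.10410136192144767 45.961631653642236 [0.7318991  0.00963721 0.3489011 ]
(array([494.80969207, 204.20048797]), (22.763479232788086, 106.44813537597656)) [499.37430084 207.90643392]
6 rows
[[0.0, 35.0, 5.3, 4.2, -0.0, -0.0], [0.0, 35.3, 2.7, 4.2, -0.0, -0.0], [-0.0, 35.4, 0.1, 4.2, -0.0, -0.0], [-0.0, 35.3, -2.5, 4.2, -0.0, -0.0], [-0.1, 35.1, -5.1, 4.2, -0.0, -0.0], [-0.1, 34.6, -7.6, 4.2, -0.0, -0.0]]
```

Call:
step_arm([
  [0, 26, -8, 0, 0, 0],
  [0, 26, -4, 4.1, 0, 0],
  [0, 26, 3, 4.1, 0, 0],
  [0, 26, 2, 4.1, 0, 0],
  [0, 26, 1, 4.2, 0, 0],
  [0, 26, 0, 4.2, 0, 0],
  [0, 26, 0, 4.2, 0, 0],
  [0, 26, -1, 0, 0, 0],
  [0, 0, 0, 0, 0, 0],
  [0, 0, 0, 0, 0, 0],
])

```text
clock: 12.68
position: [0.7002, 0.0083, 0.4005]
ee_rot: [2.377, 1.988, 0.03]
ft_force: [-0.2, -0.1, -0.4]
opening: 0.602
grip_force: 0.0
```

```bash
python3 - <<'E'
from h import *
ph=45.96;p,r=cur();print(p);r1=toolR(YAW,0);print((r1.inv()*r).as_rotvec(True))
im=vision.grab_frame("wrist");cv2.imwrite("pics/w10.png",im[:,:,::-1]);m=vision.camera_model("wrist")
a=blob(im,*RED,(0,0,560,420));c=plane(m,a[1],barp(ph)[2]+.005);print(a[1:],"bar",c,"tool err mm",r.inv().apply(c-p)*1000,"model",r.inv().apply(barp(ph)-p)*1000)
plan(barp(ph)+[0,0,-HP],r1,n=7)
E
```

```text
[0.70015792 0.00833471 0.40045421]
[-2.58616206 -0.75296473  0.98706973]
(array([314.55499627, 207.46532438]), (25.06868553161621, 119.34540557861328)) bar [0.73345821 0.01468187 0.35390017] tool err mm [12.73836546 29.51811395 47.77959317] model [ 7.56150721 28.65150295 52.81194693]
7 rows
[[1.0, 4.1, 10.4, 0.4, 0.1, -0.1], [1.0, 4.2, 10.4, 0.4, 0.1, -0.1], [1.0, 4.2, 10.3, 0.4, 0.1, -0.1], [0.9, 4.3, 10.3, 0.4, 0.1, -0.1], [0.9, 4.4, 10.3, 0.4, 0.1, -0.1], [0.9, 4.5, 10.3, 0.4, 0.1, -0.1], [0.9, 4.5, 10.2, 0.4, 0.1, -0.1]]
```

Call:
step_arm([
  [4, 15, -0.5, 1.3, 0.4, -0.5],
  [4, 15, -0.5, 1.3, 0.3, -0.5],
  [0, 0, 10, 0, 0, 0],
  [0, 0, 20, 0, 0, 0],
  [0, 0, 20, 0, 0, 0],
  [0, 0, 18, 0, 0, 0],
  [0, 0, 0, 0, 0, 0],
  [0, 0, 0, 0, 0, 0],
])

```text
clock: 13.4
position: [0.729, 0.0145, 0.3377]
ee_rot: [-2.387, -2.04, -0.007]
ft_force: [-0.0, -0.9, 0.9]
opening: 0.602
grip_force: 0.0
```

Call:
step_arm([
  [0, 0, 0, 0, 0, 0],
  [0, 0, 0, 0, 0, 0],
  [0, 0, 0, 0, 0, 0],
  [0, 0, 0, 0, 0, 0],
  [0, 0, 0, 0, 0, 0],
  [0, 0, 0, 0, 0, 0],
  [0, 0, 0, 0, 0, 0],
], jaw=0, squeeze=60)

```text
clock: 13.98
position: [0.7305, 0.0134, 0.3383]
ee_rot: [-2.388, -2.04, -0.009]
ft_force: [0.1, -0.4, 0.2]
opening: -0.001
grip_force: 0.0
```

```bash
python3 - <<'E'
from h import *
p,r=cur();g=p+r.apply([0,0,-HP]);q=BR.inv().apply(g-BO)-H;print(q*1000,np.hypot(q[0],q[2]),np.degrees(np.arctan2(q[2],q[0])));print((toolR(YAW,0).inv()*r).as_rotvec(True))
ph0=np.degrees(np.arctan2(q[2],q[0]));ph=np.linspace(ph0,136,25)
d=np.diff([barp(a) for a in ph],axis=0);print((toolR(YAW,0).inv().apply(d)*1000).round(1).tolist())
E
```

```text
[71.33085745  3.42353804 80.4126112 ] 0.10749083339878544 48.425031812303224
[-0.19354694  0.2527527  -0.21359646]
[[-0.0, -6.2, -1.6], [0.0, -6.3, -1.2], [0.0, -6.3, -0.8], [0.0, -6.4, -0.4], [-0.0, -6.4, -0.0], [0.0, -6.4, 0.4], [-0.0, -6.3, 0.8], [0.0, -6.3, 1.2], [-0.0, -6.2, 1.6], [-0.0, -6.1, 2.0], [-0.0, -5.9, 2.4], [0.0, -5.8, 2.7], [-0.0, -5.6, 3.1], [0.0, -5.4, 3.5], [-0.0, -5.2, 3.8], [0.0, -4.9, 4.1], [-0.0, -4.6, 4.4], [0.0, -4.3, 4.7], [0.0, -4.0, 5.0], [-0.0, -3.7, 5.2], [0.0, -3.4, 5.4], [-0.0, -3.0, 5.6], [0.0, -2.6, 5.8], [-0.0, -2.3, 6.0]]
```

```bash
python3 - <<'E'
from h import *
t=vision.camera_model("top");s=vision.camera_model("side");w=vision.camera_model("wrist")
for n,m,b in(("top",t,(270,40,370,100)),("side",s,(150,100,230,170)),("wrist",w,(0,0,560,420))):
    im=vision.grab_frame(n)
    x0,y0,x1,y1=b;mk=cv2.inRange(cv2.cvtColor(im[y0:y1,x0:x1],cv2.COLOR_RGB2HSV),*map(np.array,RED))
    k,_,st,ce=cv2.connectedComponentsWithStats(mk);print(n,[(st[i].tolist(),(ce[i]+[x0,y0]).round(1).tolist()) for i in range(1,k) if st[i][4]>8],"TCP px",proj(m,cur()[0]).round(1))
    if n!="wrist": cv2.imwrite(f"pics/{n}11.png",im[:,:,::-1])
E
```

```text
top [] TCP px [317.6  72.8]
side [([33, 28, 19, 24, 130], [191.8, 140.7])] TCP px [193.8 145. ]
wrist [([263, 188, 34, 81, 2287], [279.6, 225.3])] TCP px [270.7 254.9]
```

```bash
python3 - <<'E'
from h import *
s=vision.camera_model("side")
def y0(m,q,y):
    c,d=ray(m,q);c=BR.inv().apply(c-BO);d=BR.inv().apply(d);return (c+d*(y-c[1])/d[1]-H)*1000
for f in("side0","side11"):
    S=cv2.imread(f"pics/{f}.png")[:,:,::-1].copy();a=blob(S,*RED,(150,100,230,170));print(f,a[0].tolist(),a[1:],y0(s,a[1],0))
    print(" ends",[y0(s,e,y).round(1).tolist() for e,y in zip(a[0],(.044,-.044))])
p,r=cur();print("TCP rel hinge",(BR.inv().apply(p-BO)-H)*1000)
m=vision.camera_model("wrist");im=vision.grab_frame("wrist")
mk=cv2.inRange(cv2.cvtColor(im,cv2.COLOR_RGB2HSV),*map(np.array,RED))
for v in(192,205,220,235,250,260,268):
    u=np.where(mk[v])[0];print(v,u.min(),u.max(),len(u))
E
```

```text
side0 [[185.42306900024414, 149.6153793334961], [199.11537551879883, 129.07691955566406]] (array([192.21749409, 139.10047281]), (6.933752059936523, 24.68415641784668)) [71.98287417  0.         74.81978412]
 ends [[71.7, 44.0, 75.6], [71.2, -44.0, 75.3]]
side11 [[185.42308044433594, 149.61538314819336], [199.11538696289062, 129.07692337036133]] (array([191.60620915, 140.96895425]), (6.933752536773682, 24.684158325195312)) [7.19444516e+01 1.11022302e-13 6.86332784e+01]
 ends [[71.7, 44.0, 75.6], [71.2, -44.0, 75.3]]
TCP rel hinge [63.37461535  3.53866111 63.33733502]
192 264 296 18
205 263 296 34
220 263 295 33
235 263 295 33
250 264 294 31
260 288 294 7
268 288 294 7
```

Call:
step_arm([
  [0, 0, 0, 0, 0, 0],
  [0, 0, 0, 0, 0, 0],
  [0, 0, 0, 0, 0, 0],
  [0, 0, 0, 0, 0, 0],
  [0, 2.5, 5, 0, 0, 0],
  [0, 0, 5, 0, 0, 0],
  [0, 0, 0, 0, 0, 0],
  [0, 0, 0, 0, 0, 0],
], jaw=60)

```text
clock: 14.85
position: [0.7327, 0.0133, 0.3274]
ee_rot: [-2.388, -2.04, -0.007]
ft_force: [0.5, 0.7, -0.1]
opening: 0.602
grip_force: 0.0
```

Call:
step_arm([
  [0, 0, 0, 0, 0, 0],
  [0, 0, 0, 0, 0, 0],
  [0, 0, 0, 0, 0, 0],
], jaw=0)

```text
clock: 15.1
position: [0.733, 0.0131, 0.3285]
ee_rot: [2.389, 2.041, 0.009]
ft_force: [-1.1, 0.3, 5.5]
opening: 0.183
grip_force: 23.4
```

Call:
step_arm([
  [0, 0, 0, 0, 0, 0],
  [0, 0, 0, 0, 0, 0],
  [0, 0, 0, 0, 0, 0],
  [0, 0, 0, 0, 0, 0],
])

```text
clock: 15.43
position: [0.7331, 0.0131, 0.3288]
ee_rot: [2.388, 2.041, 0.009]
ft_force: [-1.2, 0.3, 2.3]
opening: 0.153
grip_force: 57.4
```

```bash
python3 - <<'E'
from h import *
m=vision.camera_model("wrist");im=vision.grab_frame("wrist")
mk=cv2.inRange(cv2.cvtColor(im,cv2.COLOR_RGB2HSV),*map(np.array,RED))
for v in range(180,400,15):
    u=np.where(mk[v])[0];print(v,(u.min(),u.max(),len(u)) if len(u) else None,end=" ")
S=vision.grab_frame("side");a=blob(S,*RED,(150,100,230,170));print(a)
E
```

```text
180 None 195 (np.int64(259), np.int64(291), 11) 210 (np.int64(257), np.int64(292), 36) 225 (np.int64(257), np.int64(291), 35) 240 (np.int64(257), np.int64(291), 35) 255 (np.int64(258), np.int64(290), 33) 270 (np.int64(261), np.int64(287), 27) 285 (np.int64(261), np.int64(287), 27) 300 (np.int64(261), np.int64(286), 26) 315 (np.int64(260), np.int64(288), 29) 330 (np.int64(259), np.int64(289), 31) 345 (np.int64(260), np.int64(288), 29) 360 None 375 None 390 None (array([[185.80188751, 149.55660629],
       [192.35848999, 137.75471878]]), array([188.56965174, 143.93532338]), (7.381771564483643, 13.500871658325195))
```

Bar gripped (opening 0.153, 57 N). Working out the arc.

```bash
cat >> h.py <<'E'
def clamp():
    p,r=cur();q=(BR.inv().apply(p+r.apply([0,0,-.015])-BO)-H)*1000;ph=np.degrees(np.arctan2(q[2],q[0]))
    print("bar rel hinge",q.round(1),"R",np.hypot(q[0],q[2]).round(1),"phi",ph.round(1),"open rad",np.radians(141.9-ph).round(3),"F",np.round(sensors.sense()["ft_force"],1));return ph
def arc(ph0,ph1,n):
    d=np.diff([barp(a) for a in np.linspace(ph0,ph1,n+1)],axis=0);print((cur()[1].inv().apply(d)*1000).round(1).tolist())
E
python3 - <<'E'
from h import *
ph=clamp();arc(ph,125,20)
E
```

```text
bar rel hinge [68.1  3.5 67.3] R 95.8 phi 44.7 open rad 1.697 F [-1.1  0.8  4.1]
[[0.0, -6.7, -2.2], [0.0, -6.8, -1.8], [0.0, -6.9, -1.3], [0.0, -7.0, -0.8], [0.0, -7.0, -0.3], [0.0, -7.0, 0.2], [0.0, -7.0, 0.7], [0.0, -6.9, 1.2], [0.0, -6.8, 1.7], [0.0, -6.7, 2.1], [0.0, -6.5, 2.6], [0.0, -6.3, 3.0], [0.0, -6.1, 3.5], [0.0, -5.9, 3.9], [0.0, -5.6, 4.3], [-0.0, -5.3, 4.7], [-0.0, -4.9, 5.0], [-0.0, -4.5, 5.4], [-0.0, -4.2, 5.7], [-0.0, -3.8, 6.0]]
```

Call:
step_arm([
  [0, -6.7, -2.2, 0, 0, 0],
  [0, -6.8, -1.8, 0, 0, 0],
  [0, -6.9, -1.3, 0, 0, 0],
  [0, -7, -0.8, 0, 0, 0],
  [0, -7, -0.3, 0, 0, 0],
  [0, -7, 0.2, 0, 0, 0],
  [0, -7, 0.7, 0, 0, 0],
  [0, -7, 1.2, 0, 0, 0],
])

```text
clock: 16.2
position: [0.677, 0.0221, 0.3313]
ee_rot: [-2.387, -2.04, -0.006]
ft_force: [-0.2, -0.5, -0.2]
opening: -0.002
grip_force: 0.0
```

```bash
python3 - <<'E'
from h import *
ph=clamp();arc(ph,120,12)
E
```

```text
bar rel hinge [17.7  3.5 93.5] R 95.2 phi 79.3 open rad 1.093 F [-0.2 -0.5 -0.2]
[[0.0, -5.7, 1.6], [0.0, -5.6, 2.0], [0.0, -5.5, 2.3], [0.0, -5.3, 2.6], [0.0, -5.2, 2.9], [0.0, -5.0, 3.2], [0.0, -4.8, 3.5], [0.0, -4.6, 3.8], [0.0, -4.3, 4.1], [-0.0, -4.1, 4.3], [-0.0, -3.8, 4.5], [-0.0, -3.6, 4.8]]
```

The bar slipped out, so I'll find where the clamp stands now.

```bash
python3 - <<'E'
from h import *
clamp()
for n in("side","top","wrist"):
    m=vision.camera_model(n);im=vision.grab_frame(n);b={"side":(150,90,290,200),"top":(260,40,370,190),"wrist":(0,0,560,420)}[n]
    mk=cv2.inRange(cv2.cvtColor(im,cv2.COLOR_RGB2HSV),*map(np.array,RED))
    x0,y0,x1,y1=b;k,_,st,ce=cv2.connectedComponentsWithStats(mk[y0:y1,x0:x1])
    for i in range(1,k):
        if st[i][4]>15:
            q=ce[i]+[x0,y0];c,d=ray(m,q);c=BR.inv().apply(c-BO);d=BR.inv().apply(d)
            print(n,st[i].tolist(),q.round(1),"y=0 plane rel hinge",((c+d*(-c[1]/d[1])-H)*1000).round(1))
    print("TCP px",proj(m,cur()[0]).round(0))
E
```

```text
bar rel hinge [17.7  3.5 93.5] R 95.2 phi 79.3 open rad 1.093 F [-0.2 -0.5 -0.2]
side [39, 37, 17, 24, 168] [197.9 138.5] y=0 plane rel hinge [60.1  0.  84.4]
TCP px [216. 150.]
TCP px [314.  98.]
wrist [335, 194, 47, 124, 4079] [357.5 253.9] y=0 plane rel hinge [54.9  0.  49.9]
TCP px [272. 255.]
```

```bash
python3 - <<'E'
from h import *
b=BO+BR.apply(H+[.058,0,.0815]);print("bar",b,"hinge",BO+BR.apply(H))
p,r=cur();print("bar in tool",r.inv().apply(b-p)*1000,"rot",(toolR(YAW,0).inv()*r).as_rotvec(True))
E
```

```text
bar [0.71745913 0.01197597 0.35236889] hinge [0.69956979 0.01487341 0.25399295]
bar in tool [ -3.83747552  41.1580063  -20.5060368 ] rot [-0.11656171  0.26878005 -0.23651663]
```

Call:
step_arm([
  [0, 0, -30, 0, 0, 0],
  [0, 0, -32, 0, 0, 0],
  [-2, 22, 0, 0, 0, 0],
  [-2, 32, 0, 0, 0, 0],
  [0, 32, 0, 0, 0, 0],
  [0, 0, 20, 0, 0, 0],
  [0, 0, 25, 0, 0, 0],
  [0, 0, 15, 0, 0, 0],
  [0, 0, 0, 0, 0, 0],
  [0, 0, 0, 0, 0, 0],
])

```text
clock: 17.18
position: [0.7623, 0.0047, 0.3337]
ee_rot: [-2.387, -2.04, -0.006]
ft_force: [0.2, -0.1, 0.5]
opening: -0.002
grip_force: 0.0
```

Call:
step_arm([
  [0, -10, 0, 0, 0, 0],
  [0, -10, 0, 0, 0, 0],
  [0, -8, 0, 0, 0, 0],
  [0, -8, 0, 0, 0, 0],
  [0, -8, 0, 0, 0, 0],
  [0, -8, 0, 0, 0, 0],
  [0, -8, 0, 0, 0, 0],
])

```text
clock: 17.77
position: [0.7074, 0.013, 0.3392]
ee_rot: [2.38, 2.035, 0.024]
ft_force: [10.6, -0.9, 9.5]
opening: 0.0
grip_force: 6.9
```

```bash
cat >> h.py <<'E'
def bar():
    p,r=cur()
    for n in("side","wrist"):
        m=vision.camera_model(n);im=vision.grab_frame(n);x0,y0,x1,y1={"side":(150,90,290,230),"wrist":(0,0,560,420)}[n]
        mk=cv2.inRange(cv2.cvtColor(im,cv2.COLOR_RGB2HSV),*map(np.array,RED))
        k,_,st,ce=cv2.connectedComponentsWithStats(mk[y0:y1,x0:x1])
        for i in range(1,k):
            if st[i][4]>25:
                q=ce[i]+[x0,y0];c,d=ray(m,q);c=BR.inv().apply(c-BO);d=BR.inv().apply(d);v=c+d*(-c[1]/d[1])
                print(n,st[i].tolist(),"rel hinge",((v-H)*1000).round(1),"phi",np.degrees(np.arctan2(v[2]-H[2],v[0]-H[0])).round(1),"in tool",(r.inv().apply(BO+BR.apply(v)-p)*1000).round(1))
    print("tcp",p.round(4),"F",np.round(sensors.sense()["ft_force"],1))
E
python3 -c "
from h import *
bar()"
```

```text
side [48, 37, 18, 24, 170] rel hinge [41.3  0.  96.1] phi 66.7 in tool [  0.8 -10.9 -19.6]
wrist [234, 182, 36, 123, 2988] rel hinge [14.2  0.  47. ] phi 73.1 in tool [  0.5 -15.6  36.3]
tcp [0.7074 0.013  0.3392] F [ 5.5 -1.4  9.8]
```

```bash
python3 -c "
from h import *
arc(66.7,110,9)"
```

```text
[[0.0, -8.4, 0.5], [0.0, -8.3, 1.2], [0.0, -8.2, 1.9], [0.0, -8.0, 2.6], [0.0, -7.8, 3.2], [0.0, -7.5, 3.9], [0.0, -7.1, 4.5], [0.0, -6.7, 5.1], [-0.0, -6.3, 5.6]]
```

Call:
step_arm([
  [0, -8, 2, 0, 0, 0],
  [0, -8, 2, 0, 0, 0],
  [0, -8, 2, 0, 0, 0],
  [0, -8, 2, 0, 0, 0],
  [0, 0, 0, 0, 0, 0],
])

```text
clock: 18.28
position: [0.6754, 0.0182, 0.3347]
ee_rot: [2.381, 2.036, 0.028]
ft_force: [0.2, 1.5, 27.8]
opening: -0.004
grip_force: 12.5
```

```bash
python3 -c "
from h import *
bar()"
```

```text
side [61, 41, 17, 24, 162] rel hinge [ 11.1   0.  104.5] phi 84.0 in tool [  0.8  -9.3 -18.8]
wrist [237, 182, 36, 114, 2882] rel hinge [-16.3   0.   49.8] phi 108.1 in tool [  0.3 -12.1  42.3]
tcp [0.6754 0.0182 0.3347] F [-1.3  0.1 28.3]
```

```bash
python3 -c "
from h import *
arc(84,125,8)"
```

```text
[[0.0, -8.4, 3.2], [0.0, -8.1, 3.9], [-0.0, -7.7, 4.6], [-0.0, -7.3, 5.3], [-0.0, -6.8, 5.9], [-0.0, -6.2, 6.5], [-0.0, -5.6, 7.0], [-0.0, -5.0, 7.5]]
```

Call:
step_arm([
  [0, -2, -5, 0, 0, 0],
  [0, -8, 2, 0, 0, 0],
  [0, -8, 3, 0, 0, 0],
  [0, -8, 3.5, 0, 0, 0],
  [0, 0, 0, 0, 0, 0],
])

```text
clock: 18.8
position: [0.6476, 0.0226, 0.3263]
ee_rot: [2.385, 2.039, 0.019]
ft_force: [2.2, -1.2, 8.5]
opening: -0.001
grip_force: 3.9
```

```bash
python3 -c "
from h import *
bar()"
```

```text
side [70, 45, 17, 24, 127] rel hinge [-13.    0.  100.3] phi 97.4 in tool [  0.8  -1.5 -13.2]
wrist [252, 181, 35, 88, 2575] rel hinge [-39.9   0.   41.7] phi 133.8 in tool [ 0.3 -1.8 51.4]
tcp [0.6476 0.0226 0.3263] F [ 1.  -0.7  9.6]
```

```bash
python3 -c "
from h import *
arc(97,142,12)"
```

```text
[[-0.0, -5.5, 3.6], [-0.0, -5.2, 4.0], [-0.0, -5.0, 4.3], [-0.0, -4.7, 4.6], [-0.0, -4.4, 4.9], [-0.0, -4.0, 5.2], [-0.0, -3.7, 5.4], [-0.0, -3.3, 5.7], [-0.0, -2.9, 5.9], [-0.0, -2.6, 6.1], [-0.0, -2.2, 6.2], [-0.0, -1.7, 6.3]]
```

Call:
step_arm([
  [0, 3, -2, 0, 0, 0],
  [0, -6, 3, 0, 0, 0],
  [0, -6, 3.5, 0, 0, 0],
  [0, -6, 4, 0, 0, 0],
  [0, 0, 0, 0, 0, 0],
])

```text
clock: 19.32
position: [0.6324, 0.025, 0.316]
ee_rot: [2.386, 2.039, 0.016]
ft_force: [2.6, -0.5, 5.0]
opening: -0.0
grip_force: 2.2
```

```bash
python3 -c "
from h import *
bar()"
```

```text
side [76, 50, 17, 22, 119] rel hinge [-29.7   0.   95.2] phi 107.3 in tool [  0.8   0.8 -11.7]
wrist [255, 182, 36, 87, 2574] rel hinge [-56.6   0.   37.4] phi 146.5 in tool [ 0.4  0.3 52. ]
tcp [0.6324 0.025  0.316 ] F [ 3.4 -0.7  7.4]
```

Call:
step_arm([
  [0, 5, -3, 0, 0, 0],
  [0, -3, 5, 0, 0, 0],
  [0, -4, 5, 0, 0, 0],
  [0, -4, 5, 0, 0, 0],
  [0, -4, 5, 0, 0, 0],
  [0, 0, 0, 0, 0, 0],
])

```text
clock: 19.92
position: [0.619, 0.0274, 0.2984]
ee_rot: [-2.384, -2.037, -0.007]
ft_force: [-11.6, 2.2, 16.9]
opening: -0.0
grip_force: 8.4
```

```bash
python3 -c "
from h import *
bar()"
```

```text
side [83, 56, 16, 24, 117] rel hinge [-50.9   0.   85.8] phi 120.7 in tool [  0.6  -0.9 -11.8]
wrist [251, 182, 36, 87, 2610] rel hinge [-78.6   0.   29.5] phi 159.4 in tool [ 0.2 -2.1 50.9]
tcp [0.619  0.0274 0.2984] F [-11.8   2.3  17.3]
```

Call:
step_arm([
  [0, -1.5, 5, 0, 0, 0],
  [0, -3, 5.5, 0, 0, 0],
  [0, -3, 5.5, 0, 0, 0],
  [0, 0, 0, 0, 0, 0],
])

```text
clock: 20.35
position: [0.6109, 0.0286, 0.2811]
ee_rot: [-2.384, -2.036, -0.004]
ft_force: [-0.2, -0.1, 6.4]
opening: 0.001
grip_force: 3.7
```

```bash
python3 -c "
from h import *
bar()"
```

```text
side [89, 63, 14, 23, 126] rel hinge [-67.8   0.   75.5] phi 131.9 in tool [  0.7  -3.6 -12.7]
wrist [246, 182, 35, 89, 2606] rel hinge [-94.8   0.   20.1] phi 168.1 in tool [ 0.3 -4.5 49. ]
tcp [0.6109 0.0286 0.2811] F [-2.5  1.   5.2]
```

Call:
step_arm([
  [0, -4, 3, 0, 0, 0],
  [0, -2.5, 5, 0, 0, 0],
  [0, -1.5, 4, 0, 0, 0],
  [0, 0, 0, 0, 0, 0],
])

```text
clock: 20.78
position: [0.6074, 0.0291, 0.2701]
ee_rot: [2.387, 2.039, 0.013]
ft_force: [1.9, -0.3, 5.1]
opening: 0.001
grip_force: 2.4
```

```bash
python3 -c "
from h import *
bar()"
```

```text
side [90, 66, 15, 24, 128] rel hinge [-75.4   0.   67.4] phi 138.2 in tool [  0.7  -3.4 -13.1]
wrist [248, 182, 36, 87, 2618] rel hinge [-102.7    0.    10.8] phi 174.0 in tool [ 0.4 -4.6 49.7]
tcp [0.6074 0.0291 0.2701] F [ 1.7 -0.8  5. ]
```

Call:
step_arm([
  [0, -2, 3, 0, 0, 0],
  [0, -1, 3, 0, 0, 0],
  [0, 0, 0, 0, 0, 0],
])

```text
clock: 21.13
position: [0.6056, 0.0294, 0.2651]
ee_rot: [2.386, 2.038, 0.016]
ft_force: [3.7, -0.0, 8.9]
opening: 0.004
grip_force: 4.4
```

Call:
step_arm([
  [0, -0.5, 3, 0, 0, 0],
  [0, 0, 0, 0, 0, 0],
  [0, 0, 0, 0, 0, 0],
])

```text
clock: 21.38
position: [0.6054, 0.0295, 0.2638]
ee_rot: [2.386, 2.039, 0.017]
ft_force: [-2.4, 0.4, 21.5]
opening: 0.005
grip_force: 10.7
```

```bash
python3 -c "
from h import *
bar()"
```

```text
side [91, 68, 15, 23, 119] rel hinge [-79.4   0.   63. ] phi 141.6 in tool [  0.7  -3.1 -13.8]
wrist [249, 182, 35, 87, 2620] rel hinge [-106.6    0.     5.1] phi 177.2 in tool [ 0.3 -3.9 50.2]
tcp [0.6054 0.0295 0.2638] F [-1.6  1.5 21.7]
```

Call:
step_arm([
  [0, -0.5, 3, 0, 0, 0],
  [0, 0, 0, 0, 0, 0],
  [0, 0, 0, 0, 0, 0],
])

```text
clock: 21.73
position: [0.6055, 0.0295, 0.2635]
ee_rot: [2.387, 2.039, 0.021]
ft_force: [-8.5, 1.4, 39.7]
opening: -0.001
grip_force: 19.9
```

Call:
step_arm([
  [0, 0, 3, 0, 0, 0],
  [0, 0, 0, 0, 0, 0],
  [0, 0, 0, 0, 0, 0],
])

```text
clock: 21.98
position: [0.6057, 0.0295, 0.2632]
ee_rot: [2.388, 2.039, 0.024]
ft_force: [-16.6, 3.4, 59.0]
opening: -0.001
grip_force: 29.8
```

```bash
python3 -c "
from h import *
bar()"
```

```text
side [91, 68, 15, 23, 115] rel hinge [-79.5   0.   62.1] phi 142.0 in tool [  0.7  -3.2 -13.5]
wrist [248, 182, 36, 87, 2624] rel hinge [-107.1    0.     4.5] phi 177.6 in tool [ 0.  -4.5 50.3]
tcp [0.6057 0.0295 0.2632] F [-17.2   3.1  59.3]
```

The bar no longer moves under 59 N, and φ = 142° matches fully down. I'll back off and check that it stays shut.

Call:
step_arm([
  [0, 0, -6, 0, 0, 0],
  [0, 0, -15, 0, 0, 0],
  [0, 0, -40, 0, 0, 0],
  [0, -20, -35, 0, 0, 0],
  [0, -40, -20, 0, 0, 0],
  [0, -40, 0, 0, 0, 0],
  [0, -40, 0, 0, 0, 0],
  [0, 0, 0, 0, 0, 0],
  [0, 0, 0, 0, 0, 0],
  [0, 0, 0, 0, 0, 0],
])

```text
clock: 22.92
position: [0.4847, 0.0495, 0.3712]
ee_rot: [-2.388, -2.039, -0.008]
ft_force: [0.9, 0.7, 0.0]
opening: 0.004
grip_force: 0.0
```

Call:
step_arm([
  [0, 0, 0, 0, 0, 0],
  [0, 0, 0, 0, 0, 0],
  [0, 0, 0, 0, 0, 0],
  [0, 0, 0, 0, 0, 0],
  [0, 0, 0, 0, 0, 0],
  [0, 0, 0, 0, 0, 0],
  [0, 0, 0, 0, 0, 0],
  [0, 0, 0, 0, 0, 0],
])

```text
clock: 23.58
position: [0.4847, 0.0487, 0.3713]
ee_rot: [-2.391, -2.037, -0.006]
ft_force: [-0.0, -0.9, 0.4]
opening: -0.001
grip_force: 0.0
```

```bash
python3 - <<'E'
from h import *
bar()
t=vision.camera_model("top");s=vision.camera_model("side");T=vision.grab_frame("top");S=vision.grab_frame("side")
X=BO+BR.apply(H+[-.079,0,.062]);print("pred bar top/side",proj(t,X),proj(s,X))
for im,m,q in((T,t,proj(t,X)),(S,s,proj(s,X))):
    x,y=q.astype(int)
    try:print("bar",blob(im,*RED,(x-40,y-35,x+40,y+35))[1])
    except Exception as e:print("hidden")
    for n,Y in(("handle",[0,0,.06]),):
        h=proj(m,BO+BR.apply(np.array(Y)-[.002,0,.008])).astype(int);print("pred handle (pressed)",h)
        mk=cv2.inRange(cv2.cvtColor(im,cv2.COLOR_RGB2HSV),*map(np.array,BLU))[h[1]-20:h[1]+20,h[0]-20:h[0]+20];k,_,st,ce=cv2.connectedComponentsWithStats(mk);print([(st[i][4],(ce[i]+h-20).round(1).tolist()) for i in range(1,k) if st[i][4]>20])
E
```

```text
side [91, 68, 15, 23, 152] rel hinge [-78.1   0.   66.9] phi 139.4 in tool [  0.5 118.3  89.8]
wrist [396, 150, 36, 103, 2125] rel hinge [-78.1   0.   53.5] phi 145.6 in tool [  0.4 124.  102. ]
tcp [0.4847 0.0487 0.3713] F [-0.1  0.8 -0.2]
pred bar top/side [309.78331566 139.86745844] [247.85566157 170.65426043]
hidden
pred handle (pressed) [307 153]
[]
bar [248.23505976 169.1500664 ]
pred handle (pressed) [255 188]
[(np.int32(115), [255.1, 189.0])]
```

```bash
python3 -c "
from rig import ctrl
print(ctrl.finish_job())"
```

```text
the job is handed in; nothing more can be done
None
```

I handed the job in at about 24 s: the clean panel lies flat in the holder under the lip and behind the ridge, let go. The clamp is pressed fully down and stayed shut after the arm backed off; the caked panel, can and cup were never approached.

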